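Seat the test plate and light it with the torch

ROBOT

A 6-joint arm with a two-finger parallel gripper is mounted at the origin on the work surface. World frame = base frame: x ahead of the robot, y to its left, z up, the work surface at z = 0. Lengths are in m, angles in rad, forces in N, time in s.
With the tool pointing down it reaches from about 0.35 to 0.95 m from the base axis. Payload 17.4 kg.
Tool frame: the origin (TCP) lies on the mounting face of the last link; the fingertips stand 186 mm ahead of it and the grasp point (between the pads) lies 167 mm ahead of it; z points along the fingers, y is the line along which they close (so a half turn about z gives the same grasp; the last joint's range is limited). The gripper opens to 93 mm and grips with 3 to 60 N. Pads are 15 mm wide; open, the fingers measure 128 mm over their backs; the gripper's body (75 mm by 188 mm) begins 65 mm behind the grasp point.
Start: joints at [-1.267, 0.116, 1.442, -0, 1.584, -0.038], TCP at [0.226, -0.636, 0.405] pointing down, gripper open.
Joint ranges: [-2.83, 2.83], [-0.83, 2.19], [0.07, 2.5], [-1.14, 4.28], [0.01, 3], [-2.97, 2.97]. Speed limits (rad/s): [1.89, 1.89, 2.22, 3.14, 3.14, 3.14].

INTERFACE

Orientations are given as a unit quaternion [x, y, z, w].
In Python, from rig import ctrl, gripper_open, grab, read_camera, sign_off, telemetry gives the robot as it stands. Calls block until the motion is done:
- ctrl.move_ptp(position, orientation): joint-space move of the TCP to a pose.
- ctrl.move_straight(position, attitude=None, max_speed=0.15, max_force=None): straight line of the TCP; attitude=None keeps the orientation; max_speed is the mean speed in m/s. With max_force (N) it stops when the force on the tool has changed by that much, and returns True; else False.
- ctrl.move_j(angles): joint-space move.
- gripper_open() and grab(newtons=None): open the fingers fully, or close them until they stop; newtons is the grip in N (None keeps the last).
- ctrl.hold(seconds).
- ctrl.ik(position, orientation): joint angles nearest the present ones, or None.
- read_camera(name): name is "side" or "top" or "wrist"; returns a dict with "image" (400x640x3 uint8, blue, green, red), "depth" (400x640 float32, m along the optical axis (not along the pixel's ray), 0 where there is no reading), "fx", "fy", "cx", "cy" (pixels), "R" (3x3) and "t" (3): a world point X has camera coordinates R X + t. Camera axes: x right, y down, z forward; pixel columns grow to the right and rows downward; lengths in m; the calibration is good to about 2 mm. The wrist camera is an equidistant fisheye: a pixel r from the principal point sees the ray r / f radians off the axis. A picture is of the moment at which its call begins.
A pose or a line that the arm cannot do raises ctrl.PlanningError and nothing moves.
- sign_off(): hands the job in; it is judged then, once.
Readings, each from a call of its own:
- telemetry.get_t(): time.
- telemetry.get_q(): joint angles.
- telemetry.get_joint_velocities(): joint speeds.
- telemetry.get_tau(): joint torques, N m.
- telemetry.get_position(): TCP position.
- telemetry.get_tcp_rot(): TCP orientation.
- telemetry.get_contact_force(): force on the tool from outside, world axes, zero at the start.
- telemetry.get_moment(): the same for the moment, N m.
- telemetry.get_width(): finger opening in m.
- telemetry.get_grasp_force(): force on a finger pad.
Only numpy, scipy, OpenCV 4.12 (cv2) and the standard library are available. Lean on these libraries where they do the work, as an engineer would, in place of code of your own. Each camera call takes 0.05 s, during which the arm holds its last target. There are 200 camera calls.

TASK

Take the framed test plate out of the drying rack and slide it fully home into the slot of the grey viewing stand, and let go of it. Then draw the torch out of its upright holder, turn it so that it slants about half-way between upright and level, lens end down, and finish still holding it up in the air on the robot's side of the plate: lens about 10 cm from the middle of the plate and pointing at it. Hold it still and do not let go; leave the other loose things on the bench where they are.

Things in the scene. Friction and masses are not known exactly. Their poses are not given: they have to be found in the camera images.
- plate_mid (a point): Centre of the test plate, a rigid loose slab: pale ceramic faces with grey spots in an aluminium frame, both faces alike; 5 mm thick (its x), 90 mm wide (y), 110 mm tall (z, up), 110 g. It starts upright in the middle slot of the drying rack, centre 65 mm over the bench, the upper 85 mm free: grasp its top edge, across the 5 mm.
- rack: Fixed white plastic drying rack, 90 x 112 x 35 mm (x, y, z), with three parallel slots 28 mm apart along x, each 8.5 mm wide, 25 mm deep, floor 10 mm over the bench. Origin at the centre of its underside.
- slot (a point): Centre of the floor of the viewing stand's slot. The slot is open upward: 8 mm wide along this x, 96 mm long along y, 25 mm deep, floor 10 mm over the bench, upper edges bevelled 3 mm. x points away from the robot, roughly; z up. With the plate fully home its centre is 55 mm above this point.
- stand: The viewing stand: a fixed grey block 80 x 124 x 35 mm (x, y, z) on a dark base plate 96 x 140 x 6 mm. Origin at the centre of its underside, right below the slot's centre.
- torch_mid (a point): Middle of the loose round aluminium torch, 155 mm long, 130 g, axis along z (from lens to tail). From the lens: head 36 mm in diameter for 34 mm, narrowing until 44 mm, handle 27 mm in diameter until 145 mm, then a black tail button 19 mm in diameter. It starts upright, lens down, the middle 89.5 mm over the bench. Grasp the handle.
- torch_holder: The torch's holder: a fixed black upright cup, 50 mm outside, 40 mm bore, rim 64 mm and inner floor 12 mm over the bench, on a round foot of 80 mm. Origin at the centre of its underside. A second such cup holds the shorter gas trap.
- lens (a point): Centre of the torch's lens, on its axis, 77.5 mm from its middle; z points from the lens to the tail, the beam goes along -z.
- trap: Bystander: gas trap, a round aluminium cartridge 36 mm in diameter, 112 mm tall with a thin 12 mm stem and brass nut on top, standing in the second black cup. Origin at its underside.
- reagent: Bystander: amber bottle, 56 mm in diameter, 100 mm tall. Origin at its underside.
- vial_block: Bystander: blue block 60 x 100 x 32 mm with small capped vials, 44 mm tall in all. Origin at its underside.
- tip_box: Bystander: yellow plastic box 85 x 120 x 50 mm. Origin at its underside.
- beaker: Bystander: glass beaker 68 mm in diameter, 85 mm tall. Origin at its underside.
- spanner: Bystander: steel spanner 150 mm long, lying flat.
- tube: Bystander: straight copper tube 220 mm long with two brass nuts, lying flat.
Things that resemble listed ones, but are neither listed nor needed, are in the scene too. Of the things like the part that bears plate_mid, leave any that is yellow; of the rest the larger one is meant.

How it is judged:
By the outcome, as a careful person would: the job done as asked, in the order asked, and still so for the second after the job is handed in, while the arm keeps its last pose, push and grip.
It also fails if it takes over 64 s, if anything falls off the work surface, if the arm or the gripper's body presses on something with over 40 N, if the wrist force passes 120 N, or if a joint passes its speed limit or range.

## Working session

There is one attempt and no reset: what is moved stays moved. The work goes in short steps, each a Python script; the robot and the scene stay as the last script left them, time stands still between calls to the robot, and variables do not carry over. Pictures are saved under pics/ and viewed, at most 10 in all, crops included, and the job is handed in when it is done.

```bash
mkdir -p pics; ls
python3 - <<'E'
from rig import *
import cv2,numpy as np
for n in("top","side"):
    c=read_camera(n); np.savez(n+".npz",**c); cv2.imwrite(f"pics/{n}0.png",c["image"]); print(n,c["R"],c["t"],c["fx"],c["cx"],c["cy"])
E
```

```text
pics
top [[ 0.0221953  -0.99972784 -0.00718487]
 [-0.99406207 -0.02130262 -0.10670892]
 [ 0.10652682  0.00951065 -0.99426434]] [-0.03676771  0.58617318  0.99760083] 406.0241913309516 322.93709595654434 195.8080915510232
side [[ 0.98632869 -0.16303    -0.02401949]
 [-0.10562509 -0.51357419 -0.85151917]
 [ 0.12648738  0.84241484 -0.52377302]] [-0.57018653  0.11399701  0.94703849] 382.18085680972047 318.5506762810783 192.34510994217268
```

View pics/top0.png

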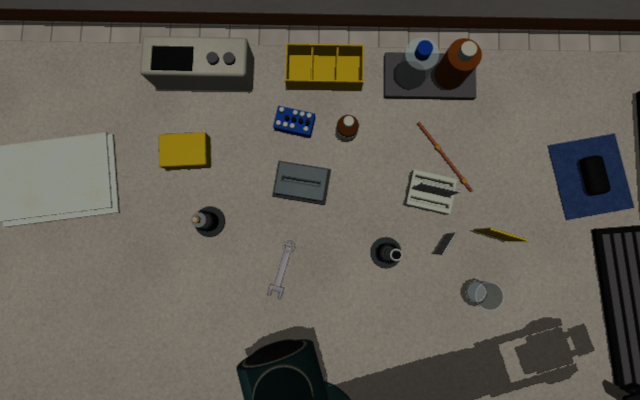

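View pics/side0.png

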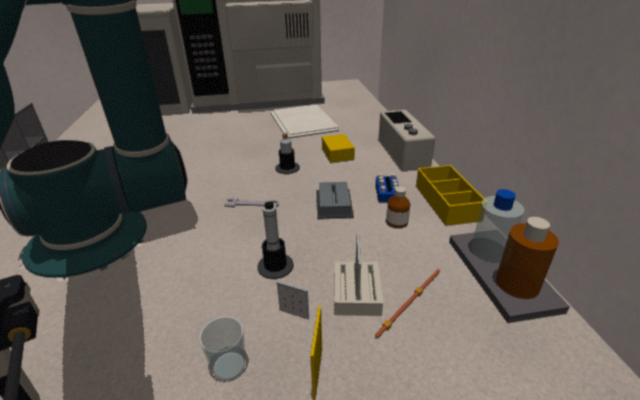

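The top view shows the stand at (302,182), the rack with the plate at (432,190), the torch at (388,253), the trap at (208,221), and the decoy plates at (443,243) and (500,234). Next I measure these with the depth data.

```bash
cat > h.py <<'E'
import numpy as np,cv2
def cloud(c):
    v,u=np.mgrid[:400,:640]; d=c["depth"]
    P=np.stack([(u-c["cx"])/c["fx"]*d,(v-c["cy"])/c["fy"]*d,d],-1)
    W=(P-c["t"])@c["R"]; W[d==0]=np.nan; return W
def rect(p):
    (c,s,a)=cv2.minAreaRect((p[:,:2]*1000).astype(np.float32)); return np.round(c,1),np.round(s,1),round(a,2)
E
python3 - <<'E'
from h import *
for n in("top","side"):
    c=dict(np.load(n+".npz")); W=cloud(c).reshape(-1,3); ok=np.isfinite(W[:,0]); W=W[ok]
    T=cloud(dict(np.load("top.npz")))
    def sel(u,v,r,z0,z1):
        p=T[v,u]; m=(np.hypot(*(W[:,:2]-p[:2]).T)<r)&(W[:,2]>z0)&(W[:,2]<z1); return W[m]
    for nm,u,v,r,z0,z1 in[("stand",302,185,.1,.029,.042),("rack",422,200,.09,.027,.042),("plate",432,188,.07,.05,.14),("platetop",432,188,.07,.108,.13),("torch",388,253,.07,.09,.2),("torchtop",388,253,.07,.145,.2),("holder",388,253,.07,.05,.07),("trap",208,221,.07,.09,.2),("small",443,243,.05,.02,.2),("yellow",500,234,.08,.03,.2),("reagent",347,126,.05,.03,.2),("beaker",475,292,.06,.03,.2),("bench",330,330,.05,-.05,.05)]:
        p=sel(u,v,r,z0,z1)
        if len(p)>2: print(n,nm,len(p),rect(p),"z",np.round(np.percentile(p[:,2],[2,50,98]),4),"mean",np.round(p.mean(0)[:2],4))
E
```

```text
top stand 1425 (array([624.4,  34.9]), array([124.4,  80.4]), 81.89) z [0.0303 0.0344 0.0385] mean [0.6239 0.0346]
top rack 1071 (array([ 605. , -296.2]), array([113. ,  90.6]), 78.21) z [0.0284 0.0343 0.0384] mean [ 0.6025 -0.2928]
top plate 285 (array([ 604.8, -296. ]), array([89.7,  6.3]), 78.44) z [0.0529 0.1006 0.1217] mean [ 0.6037 -0.2946]
top platetop 116 (array([ 605.1, -296.1]), array([89.7,  5.7]), 78.37) z [0.1084 0.1187 0.1223] mean [ 0.6042 -0.297 ]
top torch 171 (array([ 448.4, -185.5]), array([26.7, 25.6]), 44.12) z [0.094  0.1576 0.1699] mean [ 0.4494 -0.1826]
top torchtop 131 (array([ 448.9, -186.1]), array([26. , 25.7]), 0.44) z [0.1471 0.1586 0.1701] mean [ 0.449  -0.1846]
top holder 144 (array([ 449.8, -182.5]), array([41.3, 48.5]), 77.64) z [0.0504 0.0624 0.0671] mean [ 0.4502 -0.179 ]
top trap 186 (array([518.4, 269.2]), array([33.5, 33. ]), 2.78) z [0.0939 0.1014 0.1246] mean [0.5176 0.2664]
top small 182 (array([ 474.2, -325.6]), array([ 4.9, 60.5]), 57.51) z [0.0217 0.0566 0.077 ] mean [ 0.4743 -0.3247]
top yellow 279 (array([ 499.2, -453.9]), array([91.5,  
[... 1233 characters left out ...]
8]
side trap 100 (array([518.5, 259.7]), array([32.4, 25.7]), 2.31) z [0.0906 0.102  0.1249] mean [0.5184 0.259 ]
side small 689 (array([ 475.3, -330.6]), array([ 6.8, 62.6]), 57.3) z [0.0215 0.0506 0.0762] mean [ 0.4761 -0.3313]
side yellow 584 (array([ 500.4, -458.5]), array([91.5,  5.6]), 73.17) z [0.0329 0.0876 0.1109] mean [ 0.4986 -0.4687]
side reagent 571 (array([761.6, -94. ]), array([40.8, 55.6]), 67.73) z [0.0321 0.0638 0.0998] mean [ 0.7597 -0.0985]
side beaker 1236 (array([ 358.3, -412.4]), array([55.5, 67. ]), 78.75) z [0.032  0.0638 0.0857] mean [ 0.3567 -0.4039]
side bench 806 (array([249.9, -49. ]), array([97.5, 98. ]), 8.98) z [-0.0019  0.0003  0.0023] mean [ 0.2494 -0.0509]
```

```bash
cat >> h.py <<'E'
from scipy.spatial.transform import Rotation as Ro
def quat(z,y):
    z=np.array(z,float); y=np.array(y,float); z/=np.linalg.norm(z); y-=z*(y@z); y/=np.linalg.norm(y)
    return Ro.from_matrix(np.stack([np.cross(y,z),y,z],1)).as_quat()
def yv(deg): a=np.radians(deg); return np.array([np.cos(a),np.sin(a),0])
D=np.array([0,0,-1.])
PL=np.array([.6055,-.2982,.065]); SL=PL+[.0194,.3312,0]  # plate centres (rack / stand)
YR,YS=-11.65,-8.05
HB=-yv(YS); UP=(HB-D)/2**.5        # lens->tail direction in the final pose
LENS=SL+.1*UP; TOR=np.array([.4497,-.1895,0]); GZ=.118
E
python3 - <<'E'
from rig import *
from h import *
print(telemetry.get_t())
for s in(1,-1):
    for n,p,q in[("pre",PL+[0,0,.33],quat(D,s*yv(YR))),("stand",SL+[0,0,.207],quat(D,s*yv(YS))),
      ("torch",TOR+[0,0,GZ+.167],quat(D,s*yv(YS+90))),("final",LENS+UP*(GZ-.012+.167),quat(-UP,s*yv(YS+90)))]:
        j=ctrl.ik(p,q); print(s,n,np.round(p,3),None if j is None else np.round(j,2))
E
```

```text
0.1
1 pre [ 0.606 -0.298  0.395] [-0.5   0.12  1.45 -0.    1.57 -0.29]
1 stand [0.625 0.033 0.272] [ 0.01  0.08  1.7  -0.    1.36  0.15]
1 torch [ 0.45  -0.19   0.285] [-0.45 -0.24  1.98 -0.    1.41 -1.88]
1 final [0.364 0.07  0.329] [ 0.19 -0.8   2.32 -0.3   0.89 -1.14]
-1 pre [ 0.606 -0.298  0.395] [-0.5   0.12  1.45 -0.    1.57  2.85]
-1 stand [0.625 0.033 0.272] None
-1 torch [ 0.45  -0.19   0.285] [-0.45 -0.24  1.98 -0.    1.41  1.26]
-1 final [0.364 0.07  0.329] [ 0.19 -0.8   2.32 -0.3   0.89  2.  ]
```

Run:
```python
from rig import *
from h import *
q=quat(D,yv(YR)); g=PL+[0,0,.041+.167]
ctrl.move_ptp(g+[0,0,.10],q)
print(ctrl.move_straight(g,max_speed=.15,max_force=15), telemetry.get_position()-g)
grab(30); print(telemetry.get_width(),telemetry.get_grasp_force(),telemetry.get_contact_force())
print(ctrl.move_straight(g+[0,0,.09],max_speed=.12,max_force=25),telemetry.get_width(),telemetry.get_grasp_force(),telemetry.get_contact_force())
c=read_camera("side"); cv2.imwrite("pics/s1.png",cv2.resize(c["image"][160:320,200:440],None,fx=3,fy=3))
W=cloud(c); np.savez("s1.npz",**c)
print(telemetry.get_t())
```

```text
False [ 0.00016754 -0.00023298  0.00110653]
0.004831063912719328 29.999898076057434 [ 0.7238256  -0.3190163   0.94451132]
False 0.005059819259408409 29.999636113643646 [-0.21905825 -0.55970371 -2.4980561 ]
5.0333
```

View pics/s1.png

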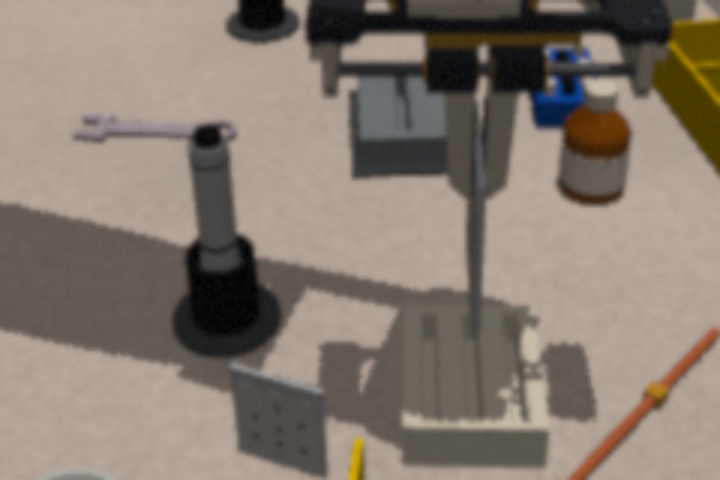

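The plate is held vertically at (475,220), and the rack's middle slot is empty. I move it over the stand and check the alignment in both cameras.

Run:
```python
from rig import *
from h import *
q=quat(D,yv(YS)); g=SL+[0,0,.041+.167]
ctrl.move_straight(g+[0,0,.09],q,max_speed=.2)
ctrl.move_straight(g+[0,0,.045],max_speed=.15)
ctrl.hold(.2)
for n in("top","side"):
    c=read_camera(n); np.savez(n+"2.npz",**c); cv2.imwrite(f"pics/{n}2.png",c["image"])
    W=cloud(c).reshape(-1,3); W=W[np.isfinite(W[:,0])]
    L=(W-SL)@np.stack([yv(YS),yv(YS+90),-D],1)   # local, z rel plate centre home
    for z0,z1 in((.0,.02),(.02,.04),(.04,.06)):
        m=(abs(L[:,0])<.012)&(abs(L[:,1])<.06)&(L[:,2]>z0)&(L[:,2]<z1)
        if m.sum()>5: print(n,z0,m.sum(),rect(L[m]))
    m=(abs(L[:,0])<.06)&(abs(L[:,1])<.08)&(L[:,2]>-.036)&(L[:,2]<-.024)
    print(n,"stand",m.sum(),rect(L[m]))
print(telemetry.get_t(),telemetry.get_position()-g)
```

```text
top 0.02 6 (array([ -4.2, -31.6]), array([0.7, 5.4]), 3.54)
top stand 231 (array([-26.3,  13.8]), array([ 36.5, 101. ]), 4.73)
side 0.0 26 (array([ -0.4, -18.1]), array([ 5.2, 58. ]), 0.03)
side 0.02 26 (array([ -2.4, -20.7]), array([ 4.6, 57.6]), 5.45)
side 0.04 28 (array([ -2.4, -21. ]), array([ 4.6, 54.8]), 5.51)
side stand 698 (array([ 0.6, -1.1]), array([ 79.8, 130.5]), 0.12)
7.5917 [ 1.00628758e-04 -7.68655651e-06  4.58751299e-02]
```

Run:
```python
from rig import *
from h import *
g=SL+[0,0,.041+.167]
print(ctrl.move_straight(g+[0,0,.002],max_speed=.04,max_force=8),telemetry.get_position()-g,telemetry.get_contact_force(),telemetry.get_moment(),telemetry.get_t())
c=read_camera("side"); cv2.imwrite("pics/s3.png",cv2.resize(c["image"][130:250,260:420],None,fx=4,fy=4))
```

```text
False [-1.00821895e-05  1.14980729e-05  2.18008472e-03] [-0.35790697  0.0547713  -1.49905793] [ 0.00469914 -0.04900407  0.00204502] 8.8167
```

View pics/s3.png

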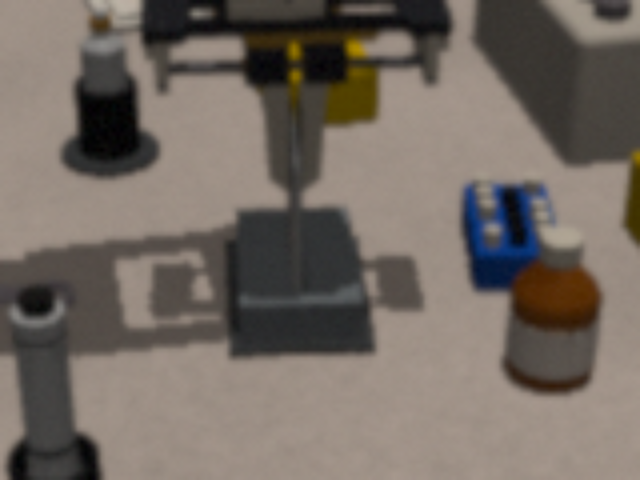

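The plate went into the slot without resistance, at (297,250). I seat it gently, release it, and move over the torch.

```bash
sed -i 's/GZ=.118/GZ=.115/' h.py
python3 - <<'E'
from rig import *
from h import *
g=SL+[0,0,.041+.167]
print(ctrl.move_straight(g+[0,0,-.004],max_speed=.02,max_force=6),telemetry.get_position()-g,telemetry.get_contact_force())
gripper_open(); ctrl.move_straight(g+[0,0,.10],max_speed=.2)
q=quat(D,yv(YS+90)); t=TOR+[0,0,GZ+.167]
ctrl.move_ptp(t+[0,0,.10],q)
c=read_camera("side"); cv2.imwrite("pics/s4.png",cv2.resize(c["image"][130:290,220:420],None,fx=4,fy=4))
for n in("top","side"):
    W=cloud(read_camera(n)).reshape(-1,3); W=W[np.isfinite(W[:,0])]
    L=(W-SL)@np.stack([yv(YS),yv(YS+90),-D],1)
    m=(abs(L[:,0])<.015)&(abs(L[:,1])<.06)&(L[:,2]>-.02)&(L[:,2]<.08)
    print(n,m.sum(),rect(L[m]),np.percentile(L[m,2],[90,98]))
print(telemetry.get_t())
E
```

```text
True [ 1.75764299e-04  2.39642338e-05 -2.02705094e-04] [ 1.0206736  -0.05573474  3.23624198]
top 241 (array([-2. ,  1.5]), array([89.6,  5.6]), 89.96) [0.0550827  0.05671442]
side 129 (array([-0.3, -4.1]), array([88.4,  5.4]), 89.94) [0.05474382 0.05588638]
13.1167
```

View pics/s4.png

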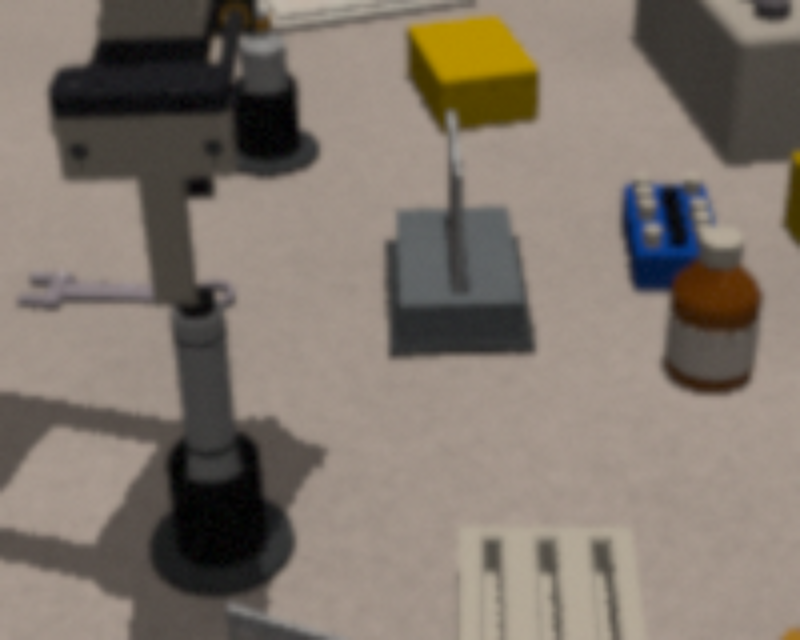

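The plate is released and fully home at (457,200): its top edge is 55 mm above its centre's target, as it should be. Next I grasp and draw the torch.

```bash
sed -i 's/TOR=np.array(\[.4497,-.1895,0\])/TOR=np.array([.4505,-.188,0])/' h.py
python3 - <<'E'
from rig import *
from h import *
t=TOR+[0,0,GZ+.167]
ctrl.move_straight(t+[0,0,.10],max_speed=.1)
print(ctrl.move_straight(t,max_speed=.1,max_force=10),telemetry.get_position()-t,telemetry.get_contact_force())
grab(45); print(telemetry.get_width(),telemetry.get_contact_force())
print(ctrl.move_straight(t+[0,0,.08],max_speed=.08,max_force=20),telemetry.get_contact_force(),telemetry.get_width())
ctrl.move_straight(t+[0,0,.16],max_speed=.12)
ctrl.hold(.2)
for n in("top","side"):
    c=read_camera(n); W=cloud(c).reshape(-1,3); W=W[np.isfinite(W[:,0])]
    m=(np.hypot(*(W-TOR)[:,:2].T)<.04)&(W[:,2]>.15)&(W[:,2]<.245); p=W[m]
    print(n,m.sum(),p.min(0) if len(p) else 0)
    for a in((.15,.19),(.20,.215),(.22,.24)):
        s=p[(p[:,2]>a[0])&(p[:,2]<a[1])]
        if len(s)>4: print(a,len(s),rect(s))
    if n=="side": cv2.imwrite("pics/s5.png",cv2.resize(c["image"][100:300,180:430],None,fx=3,fy=3))
print(telemetry.get_t())
E
```

```text
False [ 1.44081089e-04 -6.71350378e-05  6.68492978e-04] [-0.43797252 -0.52883601  0.7646807 ]
0.026821161402312447 [-0.42606653 -0.39746514 -0.72986578]
False [-0.16986641  0.26641704 -1.24431877] 0.026473219527832385
top 0 0
side 576 [ 0.43201011 -0.20938138  0.17101414]
(0.15, 0.19) 145 (array([ 449.9, -199.7]), array([35.6, 18.1]), 0.58)
(0.2, 0.215) 148 (array([ 450.7, -198.2]), array([34.5, 22.2]), 5.5)
(0.22, 0.24) 133 (array([ 449.9, -197.7]), array([13. , 26.6]), 87.95)
17.825
```

View pics/s5.png

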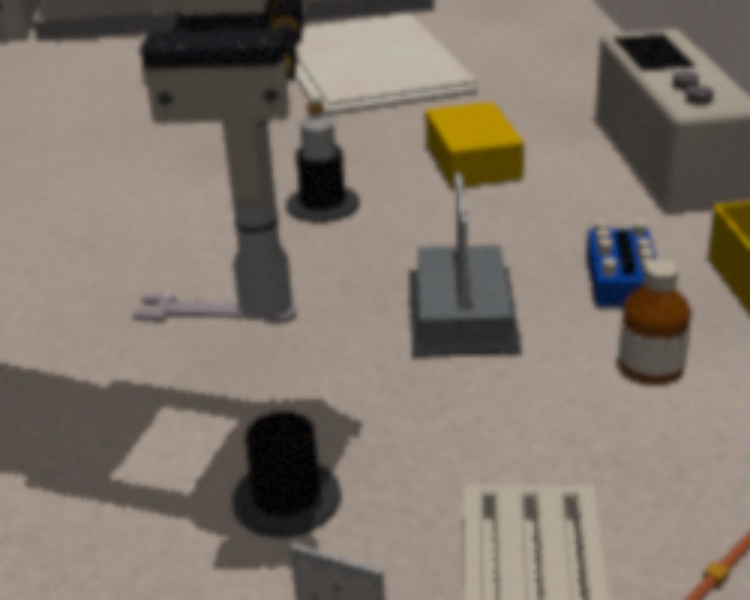

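The torch is out of its holder and hangs straight in the grip at (262,265), with its lens at z ≈ 0.171 as planned. Now the final pose.

Run:
```python
from rig import *
from h import *
P=LENS+UP*(GZ-.012+.167); q=quat(-UP,yv(YS+90))
try: print(ctrl.move_straight(P,q,max_speed=.1,max_force=25))
except ctrl.PlanningError as e:
    print("PE",e); ctrl.move_ptp(P,q)
ctrl.hold(.5)
print(telemetry.get_position()-P,telemetry.get_q().round(3) if hasattr(telemetry.get_q(),'round') else telemetry.get_q(),telemetry.get_width(),telemetry.get_contact_force())
c=read_camera("side"); cv2.imwrite("pics/s6.png",cv2.resize(c["image"][90:260,180:430],None,fx=3,fy=3))
W=cloud(c).reshape(-1,3); W=W[np.isfinite(W[:,0])]
h=yv(YS+90); L=(W-LENS)@np.stack([UP,h,np.cross(UP,h)],1)
m=(L[:,0]>-.01)&(L[:,0]<.06)&(np.hypot(L[:,1],L[:,2])<.03)
for a,b in((-.01,.015),(.015,.033),(.046,.06)):
    s=L[m&(L[:,0]>a)&(L[:,0]<b)]; print(a,len(s),s.min(0).round(4),s.max(0).round(4))
print(telemetry.get_t())
```

```text
False
[ 4.95071067e-06 -1.66989295e-05 -6.35676909e-06] [ 0.192 -0.797  2.318 -0.302  0.887 -1.137] 0.02662673041360305 [ 0.19100289  1.27425956 -2.16082663]
-0.01 77 [-0.0009 -0.0212 -0.0184] [0.0149 0.0047 0.0148]
0.015 96 [ 0.0151 -0.0218 -0.0182] [0.0326 0.0008 0.0149]
0.046 57 [ 0.0463 -0.017  -0.0138] [0.0598 0.0043 0.0114]
21.475
```

View pics/s6.png

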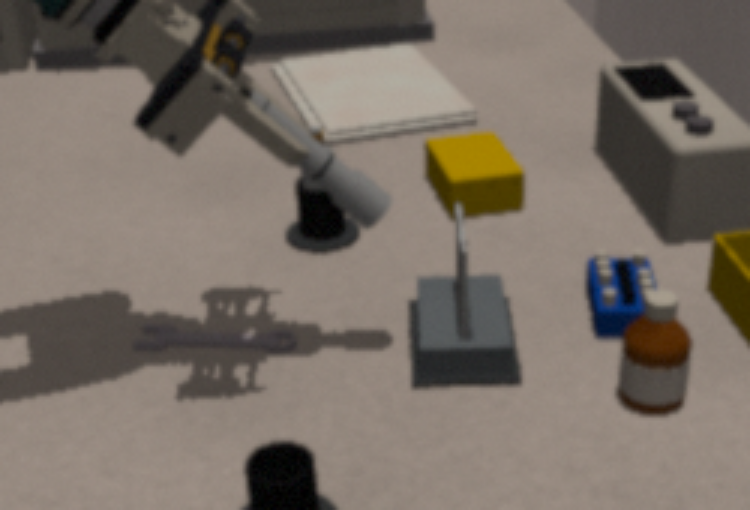

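The torch is held at 45°, with its lens at (372,208) aimed at the middle of the seated plate. The measured axis and lens match the plan to within a few millimetres.

```bash
python3 -c "
from rig import *
print(sign_off())"
```

```text
the job is handed in; nothing more can be done
None
```

The job is handed in: the plate is fully home in the viewing stand and released, and the torch is held still at 45°, lens down, about 10 cm from the plate's middle on the robot's side, after about 21.5 s of the 64 s allowed.

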